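# Lay the standing jet fuselage down on its drying cradle

## Task

The green jet fuselage stands on its tail on the drying cradle. Push it over the low toe bar with your fingertips and ease it down, supported by a finger all the way and never dropped, until it lies on its belly across both bars of the cradle with its tail end still at the toe bar. Do not pinch, lift or carry it, leave everything else on the desk where it is, and finish clear of it.

Things in the scene. Friction and masses are not known exactly. Their poses are not given: they have to be found in the camera images.
- fuselage: Green plastic jet fuselage, 0.12 kg, 190 mm long, standing on its tail. Origin: centre of the tail end. Own z runs tail to nose, x out of its back (fin, canopy), -x out of its flat belly. Body z 12-112 mm: 48 wide (y), belly and back 19 from the centre line. Foot z 0-16: x -19 to +15, 44 wide. Wing roots z 44-88, 72 across y, 5 thick. Fin z 16-52, 4 thick, to x = 42, on y = 0.
- nose (a point): Centre of the fuselage's ball nose (radius 10 mm), on its centre line 180 mm from the tail end. The round nose tapers: radius 18 mm at z = 106, 16.5 at 131, 10 at 180; canopy on the back z 107-137, to 20 mm from the centre line. Open fingers fit one before and one behind it with room; a hand leaning 30-45 degrees to the belly side keeps the front finger under it right down.
- middle (a point): Point on the fuselage's centre line 85 mm from the tail end, near its centre of mass (75 to 85 mm). Standing, the fuselage balances at a lean of roughly 13 degrees to the belly side, then falls by itself unless a finger is in front of it.
- cradle: Drying cradle fixed to the desk: bamboo block, x -60 to +105 mm, y +-50 mm, 22 mm high, with two bars across it (along y, 90 mm long). Origin at desk level on the block's middle line, z up. The fuselage stands on the block at x about 70, belly to -x, and tips towards -x. Lying, its centre line is 53 mm above the desk, its nose overhangs the block's -x end, free underneath.
- toe_bar (a point): Middle of the top of the cradle's aluminium toe bar, the stop that the fuselage's foot pivots over: 8 mm wide (cradle x 42 to 50), top 12 mm above the block, 34 mm above the desk. The foot stands 1 to 4 mm from its +x face; lying, the tail end reaches about 10 to 35 mm beyond that face (it may slide back a little).
- rest_bar (a point): Middle of the top of the cradle's cork rest bar: 14 mm wide (cradle x -52 to -38), top 34 mm above the desk, where the fuselage's forward belly comes to rest.
- clamp: Bystander: silver aluminium bar clamp lying flat, 120 mm long spine with two 55 mm jaws, 16 mm high; origin on its underside, near its middle
- brush_rest: Bystander: white ceramic brush rest, 50 x 110 x 25 mm, four ribs; origin on its underside, near its middle
- jar_a: Bystander: small paint jar with white cap, 36 mm diameter, 45 mm high; origin on its underside, near its middle
- jar_b: Bystander: a second small paint jar, the same; origin on its underside, near its middle
- cement: Bystander: cement bottle, 40 mm diameter, 70 mm high; origin on its underside, near its middle
- wing: Bystander: flat green plastic wing panel lying on the desk, 60 x 150 x 5 to 7 mm; origin on its underside, near its middle
- sanding_block: Bystander: cork sanding block, 70 x 35 x 25 mm; origin on its underside, near its middle
Mind the look-alikes: they are no part of the job. What is shaped like the fuselage but yellow is not meant. Leave any purple look-alike of the cradle alone.

How it is judged:
By the outcome, as a careful person would: the job done as asked, in the order asked, and still so for the second after the job is handed in, with the robot touching nothing.
It also fails if it takes over 50 s, if anything falls off the work surface, if the arm or the gripper's body presses on something with over 40 N, if the wrist force passes 120 N, or if a joint passes its speed limit or range.

## Robot

A 6-joint arm with a two-finger parallel gripper is mounted at the origin on the work surface. World frame = base frame: x ahead of the robot, y to its left, z up, the work surface at z = 0. Lengths are in m, angles in rad, forces in N, time in s.
With the tool pointing down it reaches from about 0.3 to 0.875 m from the base axis. Payload 6.4 kg.
Tool frame: the origin (TCP) lies midway between the tips of the shut fingers; the grasp point (between the pads) lies 19 mm behind it; z points along the fingers, y is the line along which they close (so a half turn about z gives the same grasp; the last joint's range is limited). The gripper opens to 85 mm and grips with 20 to 120 N. Pads are 22 mm wide; open, the fingers measure 114 mm over their backs; the gripper's body (76 mm by 85 mm) begins 54 mm behind the grasp point. The pads swing forward as they close: fully open they stand 13 mm farther back than shut.
Start: joints at [-1.412, 0.181, 1.607, -0, 1.354, -0.206], TCP at [0.205, -0.537, 0.231] pointing down, gripper open.
Joint ranges: [-2.99, 2.99], [-0.89, 2.07], [0.3, 2.58], [-1.14, 4.28], [0, 2.63], [-3.12, 3.12]. Speed limits (rad/s): [2.57, 2.57, 3.01, 3.14, 3.14, 3.14].

## Interface

Orientations are given as a unit quaternion [w, x, y, z].
In Python, from bench import status, camera, ctrl gives the robot as it stands. The module is installed in compiled form; this text tells all that it offers.
- The arm moves only by the shell command python3 -m handwheel 'ROWS'. ROWS is JSON, a list that holds one entry, the list of rows, each a list of 7 numbers: the opening, from -1 (shut) to 1 (fully open), then the shift along the tool's x, y, z in cm, then the turn, a rotation vector about the tool's x, y, z in degrees. A call has 1 to 10 rows; each row is the pose to reach, as a shift and turn from the pose commanded when the call began, along the tool's axes at that moment; what a row does not reach only later rows make up. A row lasts 1/8 s, in which the tool goes at most 62.5 mm and 10.7 degrees, less where a joint would pass 70% of its speed; a pose out of reach is approached as far as the arm can. A call with a gripper value outside its range is refused whole. The fingers move at their own pace and stop on an object; the grip force is fixed at half the most. Time passes only in rows, so rows that repeat a pose let the fingers close. It gives the time, the measured TCP pose, the force, the opening and the grip force at its end, in the units of the state.
- status.get_obs(): the state, without advancing time (a new reading comes with each control period).
- camera(name): name is "side" or "top" or "wrist"; returns a dict with "frame" (400x640x3 uint8, blue, green, red), "depth" (400x640 float32, m along the optical axis (not along the pixel's ray), 0 where there is no reading), "fx", "fy", "cx", "cy" (pixels), "extrinsics" (4x4, takes a point from camera to world coordinates); the wrist camera has in their place "hand_eye" (4x4, takes a point from camera to tool coordinates, whose origin is the TCP and whose axes are the flange's). Camera axes: x right, y down, z forward; pixel columns grow to the right and rows downward; lengths in m; the calibration is good to about 2 mm. A picture is of the moment at which its call begins: read the wrist's pose just before it.
- ctrl.hand_in(): hands the job in; it is judged then, once.
The state is a dict: "time_s": time; "q": joint angles; "dq": joint speeds; "joint_efforts": joint torques, N m; "eef_pos": TCP position; "eef_rot": TCP orientation; "wrist_force": force on the tool from outside, world axes, zero at the start; "torque": the same for the moment, N m; "opening": opening from 0.0 (shut) to 1.0 (fully open); "grasp_force": force on a finger pad.
Only numpy, scipy, OpenCV 4.12 (cv2) and the standard library are available. Lean on these libraries where they do the work, as an engineer would, in place of code of your own. Each camera call takes 0.05 s, during which the arm holds its last target. There are 200 camera calls.

## Working session

There is one attempt and no reset: what is moved stays moved. The work goes in short steps, Python scripts to look and compute and a shell command to move; the robot and the scene stay as the last step left them, time stands still between calls to the robot, and variables do not carry over. Pictures are saved under pics/ and viewed, at most 10 in all, crops included, and the job is handed in when it is done.

```bash
mkdir -p pics; cat > h.py <<'E'
import numpy as np,cv2
from bench import status,camera,ctrl
def save(n,f):
    c=camera(n); cv2.imwrite('pics/'+f,c['frame']); np.savez('pics/'+f[:-4]+'.npz',**{k:np.array(v) for k,v in c.items()}); return c
def pt(c,u,v,d=None,r=1):
    if d is None:
        p=c['depth'][v-r:v+r+1,u-r:u+r+1]; d=np.median(p[p>0])
    return (c['extrinsics']@np.array([(u-c['cx'])/c['fx']*d,(v-c['cy'])/c['fy']*d,d,1]))[:3]
E
python3 - <<'E'
from h import *
o=status.get_obs();print(o)
for n in('side','top'):
    c=save(n,n+'1.png');print(n,c['extrinsics'].round(3),c['fx'])
E
```

```text
{'time_s': 0.0, 'q': array([-1.41230721e+00,  1.81543776e-01,  1.60800856e+00,  4.86985701e-07,
        1.35380341e+00, -2.06272320e-01]), 'dq': array([-0.00020701, -0.00051517, -0.00027643, -0.00097078,  0.00018024,
       -0.00172924]), 'joint_efforts': array([-7.97948833e-04, -4.44870222e+01, -3.51335192e+01, -3.97618742e-04,
        9.09355731e-03,  5.02036855e-06]), 'eef_pos': array([ 0.20505971, -0.53659909,  0.23038235]), 'eef_rot': array([-8.81288499e-04,  9.83414314e-01,  1.81371194e-01,  2.12972071e-05]), 'wrist_force': array([ 0.52546841, -1.05157232,  0.51255276]), 'torque': array([-0.01383618,  0.02589569, -0.00679625]), 'grasp_force': 0.0, 'opening': 0.9973062945728179}
side [[ 0.984 -0.118  0.132  0.412]
 [-0.177 -0.635  0.752 -0.932]
 [-0.005 -0.763 -0.646  0.885]
 [ 0.     0.     0.     1.   ]] 443.80935600527937
top [[ 0.128 -0.971  0.202  0.381]
 [-0.992 -0.125  0.026 -0.063]
 [-0.    -0.204 -0.979  1.057]
 [ 0.     0.     0.     1.   ]] 389.54228194790346
```

View pics/side1.png

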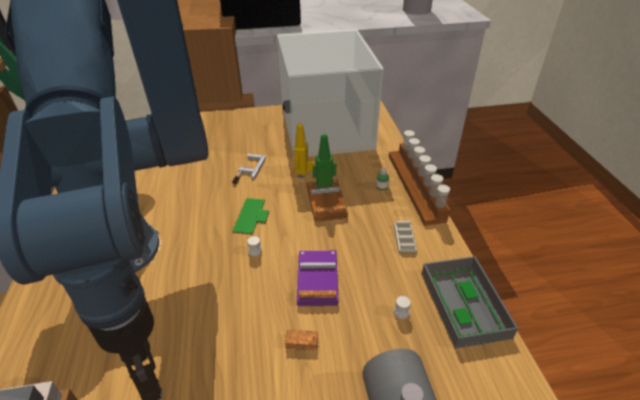

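View pics/top1.png

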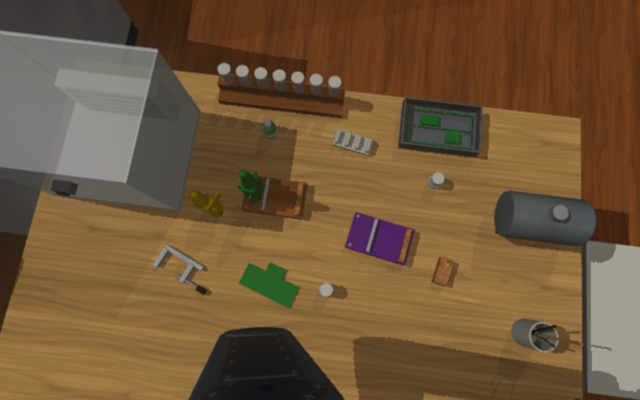

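The side view shows the green fuselage at (324,160) on the brown cradle, with the yellow one beside it at (300,150) and the purple cradle at (318,275). In the top view the fuselage is at (250,185), the cradle spans (245–307, 178–217), and the fuselage tips towards image right (about -y).

```bash
python3 - <<'E'
from h import *
def load(f): 
    z=np.load(f);return {k:z[k] for k in z.files}
t=load('pics/top1.npz');s=load('pics/side1.npz')
def cloud(c):
    v,u=np.mgrid[0:400,0:640];d=c['depth']
    P=np.stack([(u-c['cx'])/c['fx']*d,(v-c['cy'])/c['fy']*d,d,np.ones_like(d)],-1)@c['extrinsics'].T
    return P[...,:3]
Pt=cloud(t);Ps=cloud(s)
for nm,P,c,(u0,u1,v0,v1) in(('top',Pt,t,(225,320,160,230)),('side',Ps,s,(300,360,125,225))):
    Q=P[v0:v1,u0:u1].reshape(-1,3);C=c['frame'][v0:v1,u0:u1].reshape(-1,3).astype(int)
    m=(Q[:,2]>.015)&(Q[:,2]<.045)&(C[:,2]>C[:,1]-10)
    R=Q[m][:,:2].astype(np.float32);print(nm,len(R),cv2.minAreaRect(R), R.min(0),R.max(0))
    g=(C[:,1]>C[:,2]*1.5)&(C[:,1]>C[:,0]*1.4)&(Q[:,2]>.03)
    G=Q[g]
    for a in np.arange(.03,.23,.02):
        k=G[(G[:,2]>=a)&(G[:,2]<a+.02)]
        if len(k):print(round(a,2),len(k),k.mean(0).round(3),k.min(0).round(3),k.max(0).round(3))
for n,c,(u,v,w,h) in(('top',t,(190,150,130,90)),('side',s,(280,110,100,115))):
    cv2.imwrite(f'pics/{n}c.png',cv2.resize(c['frame'][v:v+h,u:u+w],None,fx=5,fy=5,interpolation=2))
E
```

```text
top 1801 ((0.6016339659690857, 0.09491339325904846), (0.16475799679756165, 0.10092167556285858), 89.3114242553711) [0.5504994  0.01245829] [0.6520087  0.17776518]
0.05 4 [0.588 0.156 0.063] [0.58  0.127 0.055] [0.603 0.182 0.07 ]
0.07 7 [0.603 0.161 0.078] [0.58  0.126 0.073] [0.615 0.182 0.089]
0.09 11 [0.584 0.139 0.104] [0.57  0.126 0.093] [0.616 0.151 0.11 ]
0.11 29 [0.592 0.138 0.12 ] [0.569 0.126 0.11 ] [0.638 0.152 0.13 ]
0.13 121 [0.596 0.139 0.136] [0.58  0.127 0.13 ] [0.627 0.163 0.15 ]
0.15 49 [0.595 0.138 0.16 ] [0.587 0.129 0.151] [0.613 0.155 0.17 ]
0.17 44 [0.596 0.139 0.18 ] [0.589 0.131 0.17 ] [0.613 0.154 0.189]
0.19 55 [0.6   0.141 0.202] [0.592 0.134 0.19 ] [0.61  0.154 0.21 ]
0.21 27 [0.602 0.145 0.212] [0.596 0.139 0.21 ] [0.609 0.151 0.214]
side 1477 ((0.6205226182937622, 0.19354496896266937), (0.39555078744888306, 0.17538639903068542), 70.63055419921875) [0.5402785  0.00573561] [0.7677009 0.356794 ]
0.03 41 [0.602 0.124 0.044] [0.582 0.119 0.037] [0.623 0.131 0.05 ]
0.05 78 [0.603 0.125 0.06 ] [0.576 0.119 0.05 ] [0.632 0.14  0.07 ]
0.07 108 [0.602 0.127 0.081] [0.573 0.118 0.07 ] [0.635 0.142 0.09 ]
0.09 113 [0.603 0.127 0.1  ] [0.573 0.12  0.09 ] [0.638 0.141 0.11 ]
0.11 94 [0.602 0.125 0.12 ] [0.58  0.117 0.11 ] [0.627 0.144 0.13 ]
0.13 91 [0.602 0.131 0.138] [0.581 0.12  0.13 ] [0.626 0.15  0.15 ]
0.15 58 [0.602 0.13  0.16 ] [0.589 0.124 0.15 ] [0.615 0.139 0.17 ]
0.17 47 [0.602 0.132 0.18 ] [0.592 0.127 0.17 ] [0.613 0.139 0.189]
0.19 42 [0.602 0.135 0.201] [0.595 0.13  0.191] [0.61  0.145 0.209]
0.21 1 [0.607 0.139 0.211] [0.607 0.139 0.211] [0.607 0.139 0.211]
```

```bash
python3 -c "
import cv2,numpy as np
a=cv2.imread('pics/topc.png');b=cv2.imread('pics/sidec.png')
h=520;a=cv2.resize(a,(430,298));b=cv2.resize(b,(370,425))
o=np.zeros((425,800,3),np.uint8);o[:298,:430]=a;o[:,430:]=b;cv2.imwrite('pics/crop2.png',o)"
```

```text
(no output)
```

View pics/crop2.png

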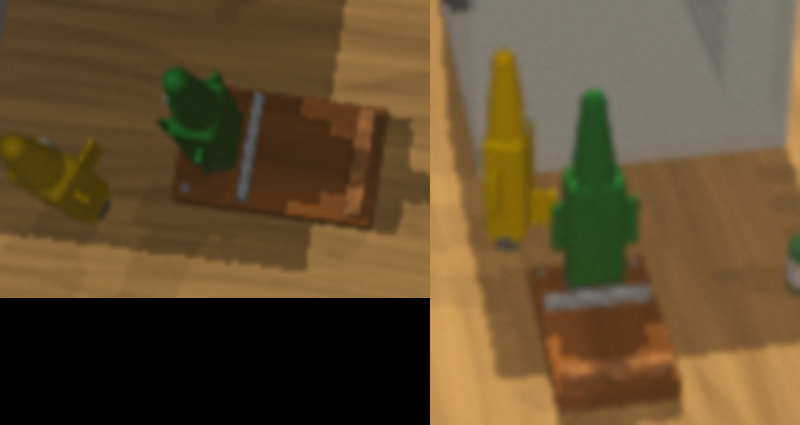

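The crop confirms it: the fuselage stands square behind the toe bar with its belly towards world -y. I'll check the nearby obstacles and compute the approach move.

```bash
cat >> h.py <<'E'
from scipy.spatial.transform import Rotation as Ro
def rel(p,phi):
    "row (shift cm, turn deg) from the present pose to TCP p with lean phi deg"
    o=status.get_obs();q=o['eef_rot'];R0=Ro.from_quat([q[1],q[2],q[3],q[0]])
    R1=Ro.from_euler('x',phi,degrees=True)*Ro.from_quat([1,0,0,0])
    return (R0.inv().apply(np.array(p)-o['eef_pos'])*100).round(2),np.degrees((R0.inv()*R1).as_rotvec()).round(1)
def tcp(nose,phi,depth,side=0):
    "TCP with nose centre depth m behind TCP, side m toward rear finger from mid"
    f=np.radians(phi);z=np.array([0,np.sin(f),-np.cos(f)]);y=np.array([0,-np.cos(f),-np.sin(f)])
    return np.array(nose)+z*depth+y*side
def nose(th):
    t=np.radians(th);return np.array([.6025,.1224-.168*np.sin(t)+.019*np.cos(t),.034+.168*np.cos(t)+.019*np.sin(t)])
E
python3 - <<'E'
from h import *
z=np.load('pics/top1.npz');t={k:z[k] for k in z.files}
v,u=np.mgrid[0:400,0:640];d=t['depth']
P=(np.stack([(u-t['cx'])/t['fx']*d,(v-t['cy'])/t['fy']*d,d,np.ones_like(d)],-1)@t['extrinsics'].T)[...,:3]
F=t['frame'].astype(int)
for n,(a,b,c,e),f in(('yellow',(185,230,180,225),lambda F:(F[...,2]>F[...,0]*3)&(F[...,1]>F[...,0]*3)),('purple',(340,420,205,270),lambda F:(F[...,0]>F[...,1]*1.6)&(F[...,2]>F[...,1]*1.4))):
    Q=P[c:e,a:b][f(F[c:e,a:b])];print(n,len(Q),Q.min(0),Q.max(0))
    if n=='purple':print(cv2.boxPoints(cv2.minAreaRect(Q[:,:2].astype(np.float32))))
T=tcp(nose(0),35,-.10);print(T,rel(T,35))
E
```

```text
yellow 513 [ 0.38136877 -0.06269938 -0.00044293] [0.58587678 0.28207923 1.05736407]
purple 1826 [ 0.38136877 -0.28742101  0.01731537] [ 0.58355177 -0.06269938  1.05736407]
[[ 0.32723603 -0.22578874]
 [ 0.55196655 -0.30038142]
 [ 0.60609925 -0.13729206]
 [ 0.3813687  -0.06269938]]
[0.6025     0.08404236 0.2839152 ] (array([ 59.27, -43.81,  -5.26]), array([34.5,  6.4, 20.2]))
```

```bash
python3 -m handwheel '[[[1,59.3,-43.8,-5.3,34.5,6.4,20.2],[1,59.3,-43.8,-5.3,34.5,6.4,20.2],[1,59.3,-43.8,-5.3,34.5,6.4,20.2],[1,59.3,-43.8,-5.3,34.5,6.4,20.2],[1,59.3,-43.8,-5.3,34.5,6.4,20.2],[1,59.3,-43.8,-5.3,34.5,6.4,20.2],[1,59.3,-43.8,-5.3,34.5,6.4,20.2],[1,59.3,-43.8,-5.3,34.5,6.4,20.2],[1,59.3,-43.8,-5.3,34.5,6.4,20.2],[1,59.3,-43.8,-5.3,34.5,6.4,20.2]]]'; python3 -c "
from h import *
print(rel([.6025,.084,.284],35))"
```

```text
time_s: 1.35
eef_pos: [0.5422, -0.0104, 0.276]
eef_rot: [-0.3, 0.954, 0.0, 0.0]
wrist_force: [0.6, 0.3, 0.7]
opening: 0.999
grasp_force: 0.0
(array([ 6.04, -8.19,  4.75]), array([ 0.1, -0. ,  0. ]))
```

```bash
python3 -m handwheel '[[[1,6,-8.2,4.7,0,0,0],[1,6,-8.2,4.7,0,0,0],[1,6,-8.2,4.7,0,0,0],[1,6,-8.2,4.7,0,0,0]]]'; python3 - <<'E'
from h import *
o=status.get_obs();print(o['q'].round(2))
c=save('wrist','w1.png')
q=o['eef_rot'];T=np.eye(4);T[:3,:3]=Ro.from_quat([q[1],q[2],q[3],q[0]]).as_matrix();T[:3,3]=o['eef_pos']
E=T@c['hand_eye'];print(E.round(3),c['fx'])
v,u=np.mgrid[0:400,0:640];d=c['depth']
P=(np.stack([(u-c['cx'])/c['fx']*d,(v-c['cy'])/c['fy']*d,d,np.ones_like(d)],-1)@E.T)[...,:3]
F=c['frame'].astype(int)
g=(F[...,1]>F[...,2]*1.5)&(F[...,1]>F[...,0]*1.4)&(d>0)&(P[...,2]>.03)
G=P[g]
for a in np.arange(.03,.23,.02):
    k=G[(G[:,2]>=a)&(G[:,2]<a+.02)&(abs(G[:,1]-.14)<.06)]
    if len(k):print(round(a,2),len(k),k.mean(0).round(3),k.min(0).round(3),k.max(0).round(3))
E
```

```text
time_s: 1.85
eef_pos: [0.6009, 0.0818, 0.2838]
eef_rot: [-0.3, 0.954, 0.001, -0.0]
wrist_force: [0.5, 0.4, 1.0]
opening: 0.999
grasp_force: 0.0
[-0.36  0.26  1.52  0.56  1.6   1.16]
[[ 0.001 -0.958 -0.287  0.674]
 [-0.821 -0.165  0.547  0.   ]
 [-0.571  0.235 -0.787  0.401]
 [ 0.     0.     0.     1.   ]] 336.29732316971706
0.03 175 [0.611 0.128 0.044] [0.583 0.124 0.033] [0.628 0.15  0.05 ]
0.05 326 [0.609 0.127 0.061] [0.568 0.124 0.05 ] [0.639 0.142 0.07 ]
0.07 485 [0.611 0.129 0.08 ] [0.569 0.124 0.07 ] [0.64  0.155 0.09 ]
0.09 614 [0.612 0.13  0.101] [0.569 0.124 0.09 ] [0.64  0.156 0.11 ]
0.11 675 [0.61 0.13 0.12] [0.569 0.124 0.11 ] [0.639 0.158 0.13 ]
0.13 964 [0.61  0.135 0.137] [0.58  0.125 0.13 ] [0.628 0.161 0.15 ]
0.15 556 [0.609 0.134 0.16 ] [0.591 0.128 0.15 ] [0.62  0.148 0.17 ]
0.17 545 [0.608 0.135 0.18 ] [0.593 0.13  0.17 ] [0.618 0.148 0.19 ]
0.19 639 [0.607 0.138 0.202] [0.595 0.132 0.19 ] [0.615 0.152 0.21 ]
0.21 136 [0.604 0.143 0.211] [0.598 0.137 0.21 ] [0.609 0.15  0.213]
```

View pics/w1.png

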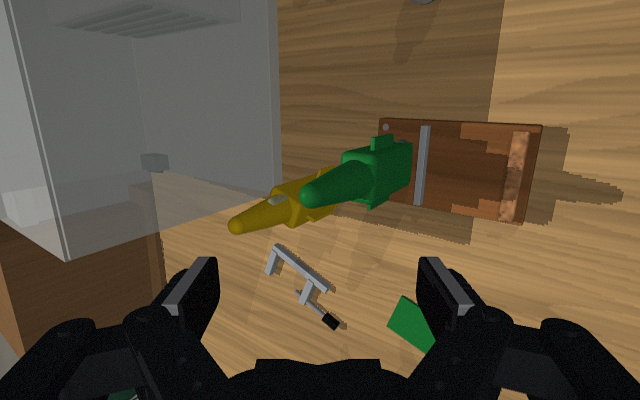

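Wrist view: green nose at (308,194) between the two fingers' planes, toe bar at (422,165), and the yellow fuselage farther behind. The nose centre is about (0.6045, 0.143, 0.202). Going in over the nose next.

```bash
python3 -m handwheel '[[[1,0.4,-0.1,3,0,0,0],[1,0.4,-0.1,6,0,0,0],[1,0.4,-0.1,9,0,0,0],[1,0.4,-0.1,12,0,0,0],[1,0.4,-0.1,12,0,0,0],[1,0.4,-0.1,12,0,0,0]]]'; python3 - <<'E'
from h import *
print(rel(tcp([.6045,.143,.202],35,.02),35))
E
```

```text
time_s: 2.65
eef_pos: [0.606, 0.15, 0.1876]
eef_rot: [-0.3, 0.954, -0.0, 0.001]
wrist_force: [0.0, 0.4, 0.2]
opening: 0.999
grasp_force: 0.0
(array([-0.15, -0.25,  0.42]), array([ 0.1, -0.1,  0. ]))
```

```bash
python3 -m handwheel '[[[1,-0.1,-0.2,0.4,0,0,0],[0.1,-0.1,-0.2,0.4,0,0,0],[0.1,-0.1,-0.2,0.4,0,0,0],[0.1,-0.1,-0.2,0.4,0,0,0],[0.1,-0.1,-0.2,0.4,0,0,0]]]'; python3 - <<'E'
from h import *
print(rel(tcp([.6045,.143,.202],35,.02),35),status.get_obs()['opening'])
a=save('side','s2.png')['frame'][60:260,230:430];b=save('wrist','w2.png')['frame'][100:400,150:550]
cv2.imwrite('pics/v2.png',np.hstack([cv2.resize(a,(400,400),interpolation=2),cv2.resize(b,(400,300)) if 0 else cv2.copyMakeBorder(b,0,100,0,0,0)]))
E
```

```text
time_s: 3.28
eef_pos: [0.6045, 0.1553, 0.1846]
eef_rot: [-0.3, 0.954, 0.0, 0.0]
wrist_force: [0.3, -0.7, -0.3]
opening: 0.552
grasp_force: 0.1
(array([-0.  ,  0.01, -0.13]), array([ 0.1, -0. ,  0.1])) 0.5519370788795893
```

View pics/v2.png

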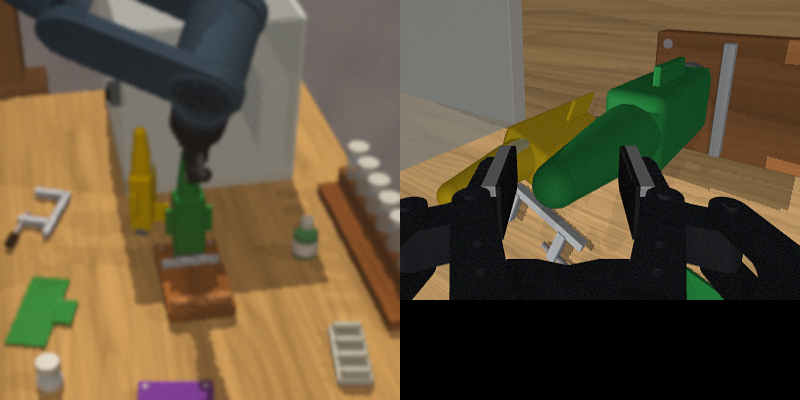

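Left half (side view): the hand straddles the nose. Right half (wrist view): the nose ball at (550,190) sits between the pads without contact. Next I'll compute the tipping rows.

```bash
cat >> h.py <<'E'
def plan(ths,phis,depths,sides):
    for a in zip(ths,phis,depths,sides):
        n=nose(a[0]);n[0]=.6045
        print(a,*rel(tcp(n,a[1],a[2],a[3]),a[1]))
def look(f):
    "nose region of the green cloud in the tool frame and world, from the wrist camera"
    o=status.get_obs();c=save('wrist',f);q=o['eef_rot'];T=np.eye(4);T[:3,:3]=Ro.from_quat([q[1],q[2],q[3],q[0]]).as_matrix();T[:3,3]=o['eef_pos']
    v,u=np.mgrid[0:400,0:640];d=c['depth'];F=c['frame'].astype(int)
    X=np.stack([(u-c['cx'])/c['fx']*d,(v-c['cy'])/c['fy']*d,d,np.ones_like(d)],-1)@c['hand_eye'].T
    W=(X@T.T)[...,:3];X=X[...,:3]
    g=(F[...,1]>F[...,2]*1.5)&(F[...,1]>F[...,0]*1.4)&(d>0)&(W[...,2]>.04)&(abs(W[...,0]-.604)<.06)&(W[...,1]>-.08)&(W[...,1]<.2)
    G=W[g];C=np.array([.1224,.034]);r=np.hypot(*(G[:,1:]-C).T);k=r>np.percentile(r,97)
    m=G[k].mean(0);print('far end world',m.round(3),'tool',X[g][k].mean(0).round(4),'theta~',np.degrees(np.arctan2(C[0]-m[1],m[2]-C[1])).round(1)+6,'open',round(o['opening'],2),'F',o['wrist_force'].round(1),o['time_s'])
E
python3 - <<'E'
from h import *
look('w3.png')
plan([0,4,8,12,16,20],[35]*6,[.02]*6,[0]*6)
E
```

```text
far end world [0.611 0.128 0.237] tool [ 0.0066 -0.0078 -0.0585] theta~ 4.3 open 0.55 F [ 0.3 -0.6  0.5] 3.375
(0, 35, 0.02, 0) [ 0.01  0.14 -0.23] [ 0.1 -0.   0.1]
(4, 35, 0.02, 0) [ 0.01  1.05 -0.98] [ 0.1 -0.   0.1]
(8, 35, 0.02, 0) [ 0.    2.01 -1.66] [ 0.1 -0.   0.1]
(12, 35, 0.02, 0) [ 0.    3.02 -2.28] [ 0.1 -0.   0.1]
(16, 35, 0.02, 0) [ 0.    4.07 -2.82] [ 0.1 -0.   0.1]
(20, 35, 0.02, 0) [ 0.    5.15 -3.29] [ 0.1 -0.   0.1]
```

```bash
sed -i "s/k=r>np.percentile(r,97)/q=r<.192;k=q\&(r>np.percentile(r[q],96))/" h.py
python3 -m handwheel '[[[0.1,0,0.6,-0.6,0,0,0],[0.1,0,1.05,-1,0,0,0],[0.1,0,1.5,-1.3,0,0,0],[0.1,0,2,-1.65,0,0,0],[0.1,0,2.5,-2,0,0,0],[0.1,0,3,-2.3,0,0,0],[0.1,0,3.5,-2.55,0,0,0],[0.1,0,3.5,-2.55,0,0,0]]]'; python3 - <<'E'
from h import *
look('w4.png')
a=save('side','s4.png')['frame'][60:260,230:430];b=cv2.imread('pics/w4.png')[100:400,150:550]
cv2.imwrite('pics/v4.png',np.hstack([cv2.resize(a,(400,400),interpolation=2),cv2.copyMakeBorder(b,0,100,0,0,0)]))
E
```

```text
time_s: 4.42
eef_pos: [0.6045, 0.1116, 0.1853]
eef_rot: [-0.3, 0.954, 0.0, 0.0]
wrist_force: [-0.9, 0.3, 0.0]
opening: 0.549
grasp_force: 0.0
far end world [0.604 0.109 0.212] tool [-0.0007 -0.0128 -0.0232] theta~ 10.4 open 0.55 F [-0.9  0.3  0. ] 4.425
```

View pics/v4.png

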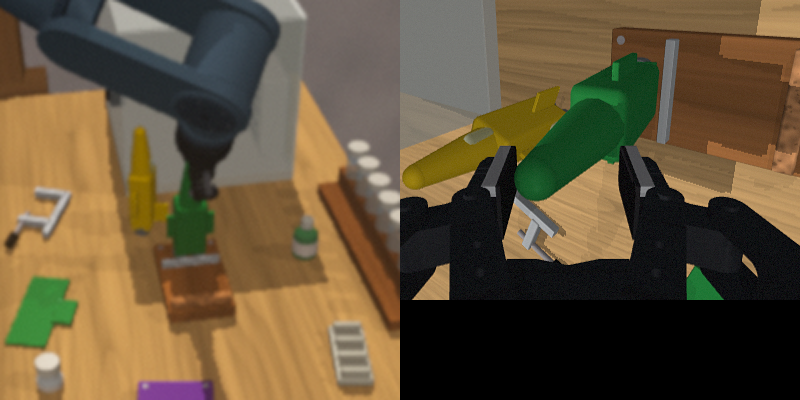

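The wrist view shows the nose (540,185) resting against the rear pad and the fuselage leaning about 10°. Continuing.

```bash
python3 - <<'E'
from h import *
plan([14,16,18,20,22,24,26,30],[35]*8,[.02]*8,[0]*8)
E
```

```text
(14, 35, 0.02, 0) [ 0.01  0.04 -0.01] [ 0.1 -0.   0. ]
(16, 35, 0.02, 0) [ 0.01  0.57 -0.27] [ 0.1 -0.   0. ]
(18, 35, 0.02, 0) [ 0.01  1.1  -0.52] [ 0.1 -0.   0. ]
(20, 35, 0.02, 0) [ 0.01  1.65 -0.74] [ 0.1 -0.   0. ]
(22, 35, 0.02, 0) [ 0.01  2.2  -0.95] [ 0.1 -0.   0. ]
(24, 35, 0.02, 0) [ 0.01  2.76 -1.13] [ 0.1 -0.   0. ]
(26, 35, 0.02, 0) [ 0.    3.33 -1.3 ] [ 0.1 -0.   0. ]
(30, 35, 0.02, 0) [ 0.    4.48 -1.57] [ 0.1 -0.   0. ]
```

```bash
python3 -m handwheel '[[[0.1,0,0.25,-0.1,0,0,0],[0.1,0,0.5,-0.25,0,0,0],[0.1,0,0.8,-0.4,0,0,0],[0.1,0,1.1,-0.5,0,0,0],[0.1,0,1.35,-0.6,0,0,0],[0.1,0,1.35,-0.6,0,0,0]]]'; python3 - <<'E'
from h import *
look('w5.png')
E
```

```text
time_s: 5.28
eef_pos: [0.6045, 0.0972, 0.1826]
eef_rot: [-0.3, 0.954, 0.0, 0.0]
wrist_force: [-0.3, 0.7, 0.6]
opening: 0.548
grasp_force: 0.0
far end world [0.604 0.093 0.21 ] tool [-0.0004 -0.0124 -0.0246] theta~ 15.4 open 0.55 F [-0.3  0.7  0.6] 5.275
```

Still on the rear pad. Continuing gently.

```bash
python3 -m handwheel '[[[0.1,0,0.3,-0.1,0,0,0],[0.1,0,0.6,-0.2,0,0,0],[0.1,0,0.9,-0.3,0,0,0],[0.1,0,0.9,-0.3,0,0,0],[0.1,0,0.9,-0.3,0,0,0]]]'; python3 - <<'E'
from h import *
look('w6.png')
E
```

```text
time_s: 5.95
eef_pos: [0.6045, 0.0884, 0.1799]
eef_rot: [-0.3, 0.954, 0.0, 0.0]
wrist_force: [0.4, 0.2, -0.4]
opening: 0.549
grasp_force: 0.0
far end world [0.604 0.068 0.204] tool [-0.0007  0.0032 -0.031 ] theta~ 23.8 open 0.55 F [ 0.4  0.2 -0.4] 5.95
```

The fuselage has tipped over onto the front finger. Next I'll plan the lowering, with the lean increasing from 35° to 55°.

```bash
python3 - <<'E'
from h import *
T=np.arange(26,55,3.)
plan(T,(35+20*(T-24)/66).round(1),[.021]*10,-np.interp(T,[24,40],[.004,.012]).round(4))
E
```

```text
(np.float64(26.0), np.float64(35.6), 0.021, np.float64(-0.005)) [ 0.    0.57 -0.3 ] [ 0.7 -0.   0.1]
(np.float64(29.0), np.float64(36.5), 0.021, np.float64(-0.0065)) [-0.    1.24 -0.52] [ 1.6 -0.   0.1]
(np.float64(32.0), np.float64(37.4), 0.021, np.float64(-0.008)) [-0.    1.93 -0.7 ] [ 2.5 -0.   0.1]
(np.float64(35.0), np.float64(38.3), 0.021, np.float64(-0.0095)) [-0.    2.62 -0.85] [ 3.4 -0.   0.1]
(np.float64(38.0), np.float64(39.2), 0.021, np.float64(-0.011)) [-0.    3.32 -0.95] [ 4.3 -0.   0.1]
(np.float64(41.0), np.float64(40.2), 0.021, np.float64(-0.012)) [-0.    4.07 -1.01] [ 5.3 -0.   0.1]
(np.float64(44.0), np.float64(41.1), 0.021, np.float64(-0.012)) [-0.    4.93 -1.02] [ 6.2 -0.   0.1]
(np.float64(47.0), np.float64(42.0), 0.021, np.float64(-0.012)) [-0.    5.78 -0.97] [ 7.1 -0.   0.1]
(np.float64(50.0), np.float64(42.9), 0.021, np.float64(-0.012)) [-0.01  6.63 -0.89] [ 8.  -0.   0.1]
(np.float64(53.0), np.float64(43.8), 0.021, np.float64(-0.012)) [-0.01  7.47 -0.76] [ 8.9 -0.   0.1]
```

```bash
python3 -m handwheel '[[[0.1,0,0.3,-0.15,0.4,0,0],[0.1,0,0.6,-0.3,0.8,0,0],[0.1,0,0.9,-0.4,1.2,0,0],[0.1,0,1.25,-0.5,1.6,0,0],[0.1,0,1.6,-0.6,2,0,0],[0.1,0,1.95,-0.7,2.5,0,0],[0.1,0,2.3,-0.8,3,0,0],[0.1,0,2.65,-0.85,3.4,0,0],[0.1,0,3,-0.9,3.9,0,0],[0.1,0,3.3,-0.95,4.3,0,0]]]'; python3 - <<'E'
from h import *
look('w7.png')
T=np.arange(38,66,3.)
plan(T,(35+20*(T-24)/66).round(1),[.021]*10,-np.interp(T,[24,40],[.004,.012]).round(4))
E
```

```text
time_s: 7.25
eef_pos: [0.6045, 0.0557, 0.1687]
eef_rot: [-0.336, 0.942, 0.0, 0.0]
wrist_force: [-0.3, -1.0, -1.1]
opening: 0.551
grasp_force: 0.1
far end world [0.604 0.032 0.185] tool [-0.0009  0.0082 -0.0282] theta~ 37.0 open 0.55 F [-0.3 -1.  -1.1] 7.25
(np.float64(38.0), np.float64(39.2), 0.021, np.float64(-0.011)) [ 0.01 -0.05 -0.  ] [-0. -0.  0.]
(np.float64(41.0), np.float64(40.2), 0.021, np.float64(-0.012)) [ 0.01  0.69 -0.12] [ 1. -0.  0.]
(np.float64(44.0), np.float64(41.1), 0.021, np.float64(-0.012)) [ 0.01  1.54 -0.19] [ 1.9 -0.   0. ]
(np.float64(47.0), np.float64(42.0), 0.021, np.float64(-0.012)) [ 0.01  2.39 -0.21] [ 2.8 -0.   0. ]
(np.float64(50.0), np.float64(42.9), 0.021, np.float64(-0.012)) [ 0.01  3.25 -0.19] [ 3.7 -0.   0. ]
(np.float64(53.0), np.float64(43.8), 0.021, np.float64(-0.012)) [ 0.01  4.1  -0.12] [ 4.6 -0.   0. ]
(np.float64(56.0), np.float64(44.7), 0.021, np.float64(-0.012)) [ 0.01  4.94 -0.01] [ 5.5 -0.   0. ]
(np.float64(59.0), np.float64(45.6), 0.021, np.float64(-0.012)) [0.01 5.78 0.15] [ 6.4 -0.   0. ]
(np.float64(62.0), np.float64(46.5), 0.021, np.float64(-0.012)) [0.01 6.6  0.36] [ 7.3 -0.   0. ]
(np.float64(65.0), np.float64(47.4), 0.021, np.float64(-0.012)) [0.01 7.41 0.6 ] [ 8.2 -0.   0. ]
```

Tracking well: θ is about 37° and the nose is riding on the front finger. Continuing to about 53°.

```bash
python3 -m handwheel '[[[0.1,0,0.35,-0.05,0.5,0,0],[0.1,0,0.7,-0.1,1,0,0],[0.1,0,1.1,-0.15,1.4,0,0],[0.1,0,1.55,-0.2,1.9,0,0],[0.1,0,1.95,-0.2,2.3,0,0],[0.1,0,2.4,-0.2,2.8,0,0],[0.1,0,2.8,-0.2,3.3,0,0],[0.1,0,3.25,-0.2,3.7,0,0],[0.1,0,3.65,-0.15,4.1,0,0],[0.1,0,4.1,-0.1,4.6,0,0]]]'; python3 - <<'E'
from h import *
look('w8.png')
T=np.arange(53,78,3.)
plan(T,(35+20*(T-24)/66).round(1),[.021]*10,-np.interp(T,[24,40],[.004,.012]).round(4))
cv2.imwrite('pics/v8.png',cv2.imread('pics/w8.png')[100:400,150:550])
E
```

```text
time_s: 8.55
eef_pos: [0.6046, 0.0234, 0.1436]
eef_rot: [-0.373, 0.928, 0.0, 0.0]
wrist_force: [-0.2, 0.2, -0.2]
opening: 0.55
grasp_force: 0.1
far end world [ 0.603 -0.003  0.152] tool [-0.0013  0.0129 -0.024 ] theta~ 52.7 open 0.55 F [-0.2  0.2 -0.2] 8.55
(np.float64(53.0), np.float64(43.8), 0.021, np.float64(-0.012)) [ 0.02 -0.03 -0.04] [-0.  0.  0.]
(np.float64(56.0), np.float64(44.7), 0.021, np.float64(-0.012)) [0.02 0.82 0.  ] [0.9 0.  0. ]
(np.float64(59.0), np.float64(45.6), 0.021, np.float64(-0.012)) [0.02 1.67 0.09] [1.8 0.  0. ]
(np.float64(62.0), np.float64(46.5), 0.021, np.float64(-0.012)) [0.02 2.5  0.23] [2.7 0.  0. ]
(np.float64(65.0), np.float64(47.4), 0.021, np.float64(-0.012)) [0.02 3.33 0.41] [3.6 0.  0. ]
(np.float64(68.0), np.float64(48.3), 0.021, np.float64(-0.012)) [0.02 4.15 0.64] [4.5 0.  0. ]
(np.float64(71.0), np.float64(49.2), 0.021, np.float64(-0.012)) [0.02 4.96 0.91] [5.4 0.  0. ]
(np.float64(74.0), np.float64(50.2), 0.021, np.float64(-0.012)) [0.01 5.74 1.22] [6.4 0.  0. ]
(np.float64(77.0), np.float64(51.1), 0.021, np.float64(-0.012)) [0.01 6.51 1.57] [7.3 0.  0. ]
```

View pics/v8.png

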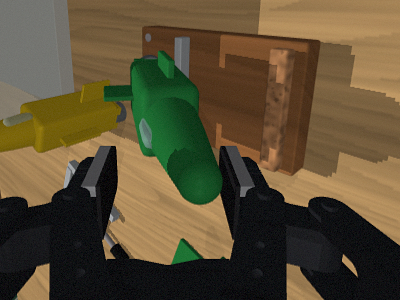

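The wrist crop shows the nose ball (200,185) resting on the front pad, the rear pad clear, and the tail at the toe bar. Continuing.

```bash
python3 -m handwheel '[[[0.1,0,0.4,0.05,0.5,0,0],[0.1,0,0.8,0.05,0.9,0,0],[0.1,0,1.25,0.1,1.4,0,0],[0.1,0,1.65,0.15,1.8,0,0],[0.1,0,2.1,0.2,2.3,0,0],[0.1,0,2.5,0.3,2.7,0,0],[0.1,0,2.9,0.35,3.2,0,0],[0.1,0,3.35,0.45,3.6,0,0],[0.1,0,3.75,0.55,4.1,0,0],[0.1,0,4.15,0.7,4.5,0,0]]]'; python3 - <<'E'
from h import *
look('w9.png')
T=np.array([68,70,73,76,79,82,85,88,91,94.])
plan(T,(35+20*(T-24)/66).round(1),[.023]*10,-np.interp(T,[24,40],[.004,.012]).round(4))
E
```

```text
time_s: 9.85
eef_pos: [0.6046, -0.0018, 0.1097]
eef_rot: [-0.409, 0.912, 0.0, 0.0]
wrist_force: [-0.6, -0.2, 0.3]
opening: 0.553
grasp_force: 0.1
far end world [ 0.603 -0.024  0.111] tool [-0.0012  0.0132 -0.0175] theta~ 68.0 open 0.55 F [-0.6 -0.2  0.3] 9.85
(np.float64(68.0), np.float64(48.3), 0.023, np.float64(-0.012)) [0.02 0.   0.12] [-0.  0.  0.]
(np.float64(70.0), np.float64(48.9), 0.023, np.float64(-0.012)) [0.02 0.55 0.25] [0.6 0.  0. ]
(np.float64(73.0), np.float64(49.8), 0.023, np.float64(-0.012)) [0.02 1.37 0.49] [1.5 0.  0. ]
(np.float64(76.0), np.float64(50.8), 0.023, np.float64(-0.012)) [0.02 2.16 0.76] [2.5 0.  0. ]
(np.float64(79.0), np.float64(51.7), 0.023, np.float64(-0.012)) [0.02 2.94 1.08] [3.4 0.  0. ]
(np.float64(82.0), np.float64(52.6), 0.023, np.float64(-0.012)) [0.02 3.7  1.45] [4.3 0.  0. ]
(np.float64(85.0), np.float64(53.5), 0.023, np.float64(-0.012)) [0.02 4.45 1.85] [5.2 0.  0. ]
(np.float64(88.0), np.float64(54.4), 0.023, np.float64(-0.012)) [0.02 5.16 2.29] [6.1 0.  0. ]
(np.float64(91.0), np.float64(55.3), 0.023, np.float64(-0.012)) [0.02 5.86 2.77] [7. 0. 0.]
(np.float64(94.0), np.float64(56.2), 0.023, np.float64(-0.012)) [0.02 6.53 3.29] [7.9 0.  0. ]
```

The tail has slid back about 10 mm, moving the nose closer to the fingertip. I'll shorten the model's nose arm, reach a little further and lean more.

```bash
sed -i 's/\.168/.158/g' h.py; python3 - <<'E'
from h import *
T=np.array([67.,68,70,72,74,76,78,80,82,84,86])
plan(T,np.interp(T,[68,80],[48.4,58]).round(1),np.interp(T,[68,72],[.019,.023]).round(4),[-.012]*11)
E
```

```text
(np.float64(67.0), np.float64(48.4), np.float64(0.019), -0.012) [ 0.02 -0.61  0.6 ] [0.1 0.  0. ]
(np.float64(68.0), np.float64(48.4), np.float64(0.019), -0.012) [ 0.02 -0.33  0.66] [0.1 0.  0. ]
(np.float64(70.0), np.float64(50.0), np.float64(0.021), -0.012) [0.02 0.15 0.96] [1.7 0.  0. ]
(np.float64(72.0), np.float64(51.6), np.float64(0.023), -0.012) [0.02 0.61 1.27] [3.3 0.  0. ]
(np.float64(74.0), np.float64(53.2), np.float64(0.023), -0.012) [0.02 1.08 1.4 ] [4.9 0.  0. ]
(np.float64(76.0), np.float64(54.8), np.float64(0.023), -0.012) [0.02 1.54 1.55] [6.5 0.  0. ]
(np.float64(78.0), np.float64(56.4), np.float64(0.023), -0.012) [0.02 2.   1.72] [8.1 0.  0. ]
(np.float64(80.0), np.float64(58.0), np.float64(0.023), -0.012) [0.02 2.45 1.9 ] [9.7 0.  0. ]
(np.float64(82.0), np.float64(58.0), np.float64(0.023), -0.012) [0.02 2.95 2.14] [9.7 0.  0. ]
(np.float64(84.0), np.float64(58.0), np.float64(0.023), -0.012) [0.02 3.44 2.4 ] [9.7 0.  0. ]
(np.float64(86.0), np.float64(58.0), np.float64(0.023), -0.012) [0.02 3.92 2.68] [9.7 0.  0. ]
```

```bash
python3 -m handwheel '[[[0.1,0,0.05,0.3,0.8,0,0],[0.1,0,0.15,0.6,1.7,0,0],[0.1,0,0.35,0.9,2.5,0,0],[0.1,0,0.6,1.2,3.3,0,0],[0.1,0,0.85,1.3,4.1,0,0],[0.1,0,1.1,1.4,4.9,0,0],[0.1,0,1.3,1.5,5.7,0,0],[0.1,0,1.55,1.55,6.5,0,0]]]'; python3 - <<'E'
from h import *
look('w10.png')
T=np.array([74,76,78,80,82,84,86,88,90.,92])
plan(T,np.interp(T,[68,80],[48.4,58]).round(1),np.interp(T,[68,72],[.019,.023]).round(4),[-.012]*10)
a=save('side','s10.png')['frame'][110:260,250:400];b=cv2.imread('pics/w10.png')[100:400,150:550]
cv2.imwrite('pics/v10.png',np.hstack([cv2.resize(a,(400,400),interpolation=2),cv2.copyMakeBorder(b,0,100,0,0,0)]))
E
```

```text
time_s: 10.9
eef_pos: [0.6047, -0.0005, 0.088]
eef_rot: [-0.461, 0.888, 0.0, 0.0]
wrist_force: [0.1, -0.8, -0.1]
opening: 0.552
grasp_force: 0.1
far end world [ 0.604 -0.023  0.094] tool [-0.0006  0.0086 -0.022 ] theta~ 73.8 open 0.55 F [ 0.1 -0.8 -0.1] 10.9
(np.float64(74.0), np.float64(53.2), np.float64(0.023), -0.012) [ 0.01 -0.46 -0.08] [-1.7  0.   0. ]
(np.float64(76.0), np.float64(54.8), np.float64(0.023), -0.012) [0.01 0.01 0.01] [-0.1  0.   0. ]
(np.float64(78.0), np.float64(56.4), np.float64(0.023), -0.012) [0.01 0.49 0.13] [1.5 0.  0. ]
(np.float64(80.0), np.float64(58.0), np.float64(0.023), -0.012) [0.01 0.95 0.25] [3.1 0.  0. ]
(np.float64(82.0), np.float64(58.0), np.float64(0.023), -0.012) [0.01 1.48 0.44] [3.1 0.  0. ]
(np.float64(84.0), np.float64(58.0), np.float64(0.023), -0.012) [0.01 2.   0.64] [3.1 0.  0. ]
(np.float64(86.0), np.float64(58.0), np.float64(0.023), -0.012) [0.01 2.51 0.86] [3.1 0.  0. ]
(np.float64(88.0), np.float64(58.0), np.float64(0.023), -0.012) [0.01 3.01 1.09] [3.1 0.  0. ]
(np.float64(90.0), np.float64(58.0), np.float64(0.023), -0.012) [0.01 3.5  1.35] [3.1 0.  0. ]
(np.float64(92.0), np.float64(58.0), np.float64(0.023), -0.012) [0.01 3.99 1.62] [3.1 0.  0. ]
```

View pics/v10.png

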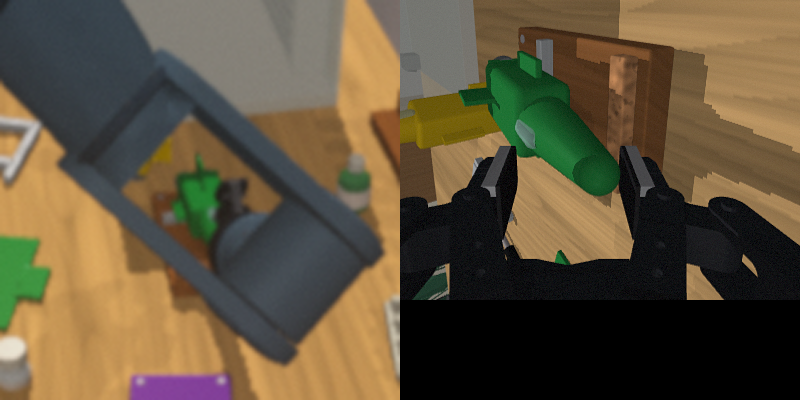

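The fuselage is at about 75°, with its nose (600,175) riding on the front pad. Now the last part.

```bash
python3 -m handwheel '[[[0.1,0,0.25,0.05,0.8,0,0],[0.1,0,0.5,0.15,1.5,0,0],[0.1,0,0.75,0.2,2.3,0,0],[0.1,0,0.95,0.25,3.1,0,0],[0.1,0,1.25,0.35,3.1,0,0],[0.1,0,1.5,0.45,3.1,0,0],[0.1,0,1.75,0.55,3.1,0,0],[0.1,0,2,0.65,3.1,0,0]]]'; python3 - <<'E'
from h import *
look('w11.png')
T=np.array([82,84,86,88,90.,92,94])
plan(T,[58]*7,[.023]*7,[-.012]*7)
E
```

```text
time_s: 12.0
eef_pos: [0.6047, -0.0065, 0.0679]
eef_rot: [-0.484, 0.875, 0.001, 0.0]
wrist_force: [-0.2, 0.9, -0.6]
opening: 0.551
grasp_force: 0.1
far end world [ 0.604 -0.029  0.073] tool [-0.0003  0.0078 -0.0221] theta~ 81.6 open 0.55 F [-0.2  0.9 -0.6] 12.0
(np.float64(82.0), 58, 0.023, -0.012) [-0.   -0.5  -0.19] [0.1 0.  0. ]
(np.float64(84.0), 58, 0.023, -0.012) [-0.    0.03 -0.02] [0.1 0.  0. ]
(np.float64(86.0), 58, 0.023, -0.012) [-0.    0.55  0.17] [0.1 0.  0. ]
(np.float64(88.0), 58, 0.023, -0.012) [-0.    1.06  0.38] [0.1 0.  0. ]
(np.float64(90.0), 58, 0.023, -0.012) [-0.    1.57  0.61] [0.1 0.  0. ]
(np.float64(92.0), 58, 0.023, -0.012) [-0.    2.07  0.86] [0.1 0.  0. ]
(np.float64(94.0), 58, 0.023, -0.012) [-0.    2.56  1.12] [0.1 0.  0. ]
```

```bash
python3 -m handwheel '[[[0.1,0,0.25,0.1,0,0,0],[0.1,0,0.5,0.15,0,0,0],[0.1,0,0.75,0.25,0,0,0],[0.1,0,1,0.35,0,0,0],[0.1,0,1.25,0.45,0,0,0],[0.1,0,1.55,0.6,0,0,0],[0.1,0,1.8,0.7,0,0,0],[0.1,0,2.05,0.8,0,0,0],[0.1,0,2.05,0.8,0,0,0]]]'; python3 - <<'E'
from h import *
look('w12.png')
cv2.imwrite('pics/v12.png',cv2.imread('pics/w12.png')[40:400])
E
```

```text
time_s: 13.18
eef_pos: [0.6045, -0.0106, 0.0461]
eef_rot: [-0.484, 0.875, 0.0, 0.0]
wrist_force: [0.3, -0.6, 0.6]
opening: 0.556
grasp_force: 0.0
far end world [ 0.604 -0.032  0.066] tool [-0.0002 -0.0056 -0.0291] theta~ 84.2 open 0.56 F [ 0.3 -0.6  0.6] 13.175
```

View pics/v12.png

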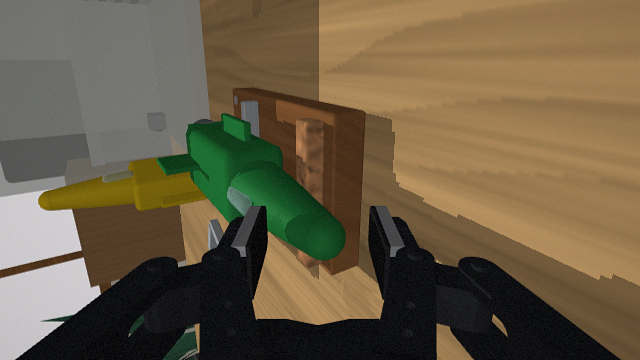

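The wrist view shows the fuselage lying on the rest bar. The nose ball (320,235) hangs free in the gap, clear of the front pad. I'll back out along the fingers.

```bash
python3 -m handwheel '[[[0.1,0,0,-1,0,0,0],[0.1,0,0,-2,0,0,0],[0.1,0,0,-4,0,0,0],[0.1,0,0,-7,0,0,0],[0.1,0,-4,-11,0,0,0],[0.1,0,-9,-15,0,0,0],[0.1,0,-14,-18,0,0,0],[0.1,0,-14,-18,0,0,0],[0.1,0,-14,-18,0,0,0]]]'; python3 - <<'E'
from h import *
c=save('top','t13.png');s=save('side','s13.png')
v,u=np.mgrid[0:400,0:640]
for c in(c,s):
    d=c['depth'];P=(np.stack([(u-c['cx'])/c['fx']*d,(v-c['cy'])/c['fy']*d,d,np.ones_like(d)],-1)@c['extrinsics'].T)[...,:3]
    F=c['frame'].astype(int);G=P[(F[...,1]>F[...,2]*1.5)&(F[...,1]>F[...,0]*1.4)&(d>0)&(P[...,2]>.03)&(abs(P[...,0]-.6)<.07)&(abs(P[...,1]-.06)<.13)]
    for a in np.arange(-.06,.2,.03):
        k=G[(G[:,1]>=a)&(G[:,1]<a+.03)]
        if len(k)>2:print(round(a,2),len(k),k.min(0).round(3),k.max(0).round(3))
a=cv2.imread('pics/t13.png')[110:260,190:390];b=s['frame'][110:310,230:430]
cv2.imwrite('pics/v13.png',np.hstack([cv2.copyMakeBorder(cv2.resize(a,(400,300),interpolation=2),0,100,0,0,0),cv2.resize(b,(400,400),interpolation=2)]))
E
```

```text
time_s: 14.35
eef_pos: [0.6043, -0.0896, 0.2609]
eef_rot: [-0.483, 0.875, 0.0, 0.001]
wrist_force: [-0.2, 0.3, -0.5]
opening: 0.551
grasp_force: 0.0
-0.03 64 [ 0.592 -0.026  0.052] [ 0.612 -0.     0.065]
0.0 101 [0.588 0.    0.054] [0.615 0.029 0.07 ]
0.03 124 [0.58  0.031 0.054] [0.625 0.06  0.076]
0.06 261 [0.568 0.06  0.048] [0.638 0.09  0.076]
0.09 283 [0.568 0.09  0.049] [0.638 0.119 0.096]
0.12 191 [0.579 0.12  0.066] [0.626 0.149 0.1  ]
-0.06 5 [ 0.598 -0.035  0.051] [ 0.607 -0.03   0.055]
-0.03 60 [ 0.592 -0.03   0.052] [ 0.613 -0.     0.066]
0.0 70 [0.587 0.001 0.052] [0.616 0.03  0.068]
0.03 106 [0.579 0.031 0.041] [0.624 0.059 0.072]
0.06 72 [0.569 0.06  0.046] [0.608 0.089 0.072]
0.09 29 [0.568 0.09  0.047] [0.606 0.115 0.095]
0.12 16 [0.602 0.122 0.068] [0.625 0.141 0.095]
```

View pics/v13.png

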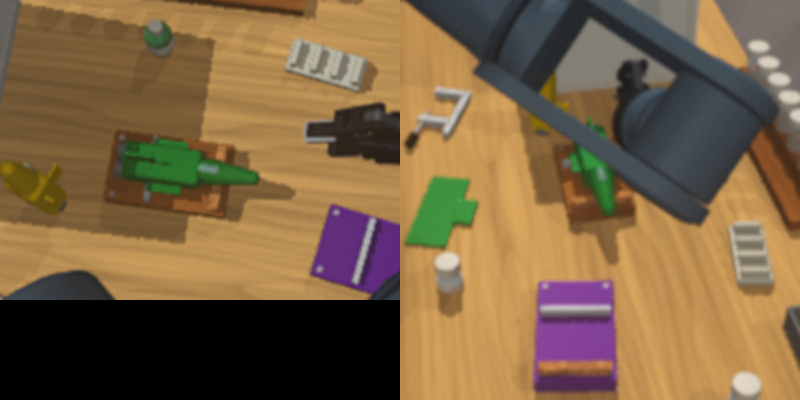

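Both views show the fuselage lying belly-down across both bars, tail about 27–32 mm past the toe bar, everything else undisturbed and the hand clear.

```bash
python3 -c "
from bench import ctrl
print(ctrl.hand_in())"
```

```text
the job is handed in; nothing more can be done
None
```

The fuselage lies on its belly across both cradle bars, tail about 27–32 mm past the toe bar's face and hand clear; I handed it in at about 14 s, and apart from a roughly 8° tip from the rear finger to the front finger at the balance point, a finger supported it all the way down.

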